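# Tuck the packing plate under the rack's weighted arm

## Task

At this rotor balancing bench the packing plates are kept in a small rack, where a weighted arm holds the pile down against vibration. Of the loose flat bars on the table, take the one of the same length and width as the two plates in the rack, and slide it in under the arm so that it lies flat and squarely on top of the pile, in line with the others, with the arm resting on it. Leave the other plates in the rack in their places, and let go.

Things in the scene. Friction and masses are not known exactly. Their poses are not given: they have to be found in the camera images.
- loose_plate: The plate to stow: plain aluminium flat, 150 x 40 x 10 mm, 120 to 210 g, loose on the table; its ends are alike. Origin: centre of underside; x along its length, y across, z up. Near it lie a shorter flat (85 x 40 x 10) and a narrower one (150 x 20 x 10), which are not wanted. Hold it near its front end (rack x about -50 when stowed), clear of the arm.
- rack: Low fixed rack, base 8 mm thick. Origin: table height under the pile's centre; x along the plates from the open front towards the arm's pivot (the way a plate slides in), y across, z up. In mm: base x -75 to 160, y +-30; its two plates x -75 to 75, y +-20, z 8 to 28 (a new plate's underside: z 28); two rear stop posts, front faces x 80, |y| 12 to 24, top z 44; no side guides.
- hold_arm (a joint): Hinge of the weighted arm (rack x 135, z 48 mm): 0 on two plates, grows as its front rises, 0.11 on three, at most 1.2; falls back. Foot presses about 2 N at rack x 45; before it a 30 mm wide nose slopes up 25 degrees to its tip at x -8, underside z 52. A plate slid in along the pile lifts it. Top of weight z 71 (81 on three). Pile in front of x -10 is clear of the arm.
- top_plate: The upper of the two plates already in the rack, 150 x 40 x 10 mm, aluminium, loose, held only by the arm's weight and friction. Origin: centre of its underside, x along its length, y across, z up.
Not all that is in view belongs to the job. Leave any blue or turquoise look-alike of the loose_plate alone.

How it is judged:
By the outcome, as a careful person would: the job done as asked, in the order asked, and still so for the second after the job is handed in, with the robot touching nothing.
It also fails if it takes over 40 s, if anything falls off the work surface, if the arm or the gripper's body presses on something with over 40 N, if the wrist force passes 120 N, or if a joint passes its speed limit or range.

## Robot

A 6-joint arm with a two-finger parallel gripper is mounted at the origin on the work surface. World frame = base frame: x ahead of the robot, y to its left, z up, the work surface at z = 0. Lengths are in m, angles in rad, forces in N, time in s.
With the tool pointing down it reaches from about 0.35 to 0.925 m from the base axis. Payload 6.4 kg.
Tool frame: the origin (TCP) lies midway between the tips of the shut fingers; the grasp point (between the pads) lies 19 mm behind it (arm.tcp_to_grasp is the distance from the TCP to the grasp point, in m); z points along the fingers, y is the direction in which the jaws open and shut (so a half turn about z gives the same grasp; the last joint's range is limited). The gripper opens to 85 mm and grips with 20 to 120 N. Pads are 22 mm wide; open, the fingers measure 114 mm over their backs; the gripper's body (76 mm by 85 mm) begins 54 mm behind the grasp point. The pads swing forward as they close: fully open they stand 13 mm farther back than shut.
Start: joints at [1.152, 0.245, 1.558, -0, 1.339, -0.174], TCP at [0.158, 0.631, 0.231] pointing down, gripper open.
Joint ranges: [-3.13, 3.13], [-1.02, 2.26], [0.13, 2.54], [-0.95, 4.09], [0.21, 2.88], [-2.74, 2.74]. Speed limits (rad/s): [2.57, 2.57, 3.14, 3.14, 3.14, 3.14].

## Interface

Orientations are given as a 3x3 rotation matrix whose columns are the frame's x, y, z axes.
In Python, from workcell import arm, imaging, job gives the robot as it stands.
- The arm moves only by the tool apply_moves, never from a script. Its argument "steps" is text: rows parted by semicolons, each of 5 numbers parted by spaces: the shift along the tool's x, y, z in cm, then the turn about the tool's z in rad, then the opening, from 0 (shut) to 1 (fully open). In form: tx ty tz roll gripper; .... A call has 1 to 8 rows; each row shifts and turns the commanded pose from where the row before left it, along the tool's axes as they then stand; what a row does not reach is not made up. A row lasts 1/8 s, in which the tool goes at most 62.5 mm and 10.7 degrees, less where a joint would pass 70% of its speed; a pose out of reach is approached as far as the arm can. A call with a gripper value outside its range is refused whole. The fingers move at their own pace and stop on an object; "grip_force" is the grip in N (left out, the last holds). Time passes only in rows, so rows that do not move let the fingers close. It gives the time, the measured TCP pose, the force and the opening at its end, in the units of the state.
- arm.get_obs(): the state, without advancing time (a new reading comes with each control period).
- imaging.grab_frame(name): name is "side" or "top"; returns a dict with "image" (384x512x3 uint8, red, green, blue), "fov_y" (degrees; the focal length in pixels is half the picture's height over the tangent of half this angle, whatever the lens; pixels are square), "cx", "cy" (the principal point, pixels), "cam_to_world" (4x4, takes a point from camera to world coordinates). Camera axes: x right, y up, looking along -z (the intrinsics and any distortion apply to the point x, -y, -z); pixel columns grow to the right and rows downward; lengths in m; the calibration is good to about 2 mm. A picture is of the moment at which its call begins. There is no depth.
- job.sign_off(): hands the job in, once; it reports no verdict.
The state is a dict: "clock": time; "q": joint angles; "joint_vel": joint speeds; "joint_efforts": joint torques, N m; "position": TCP position; "ee_rot": TCP orientation; "force": force on the tool from outside, world axes, zero at the start; "moment": the same for the moment, N m; "width": finger opening in m.
Only numpy, scipy, OpenCV 4.12 (cv2) and the standard library are available. Lean on these libraries where they do the work, as an engineer would, in place of code of your own. Each camera call takes 0.05 s, during which the arm holds its last target. There are 200 camera calls.

## Working session

There is one attempt and no reset: what is moved stays moved. The work goes in short steps, Python scripts to look and compute and a tool call to move; the robot and the scene stay as the last step left them, time stands still between calls to the robot, and variables do not carry over. Pictures are saved under pics/ and viewed, about 8 in all and at most 12, crops included, and the job is handed in when it is done.

Besides the shell and the picture viewer there is one more tool, called after "Request:" as name(argument=value, ...) on one line, values as JSON. apply_moves: Moves the arm, as the interface text tells. Its arguments: {"type":"object","properties":{"steps":{"type":"string"},"grip_force":{"type":"number"}},"required":["steps"]}

```bash
mkdir -p pics; python3 - <<'E'
from workcell import arm, imaging
import cv2,numpy as np
for n in ("top","side"):
    f=imaging.grab_frame(n); cv2.imwrite(f"pics/{n}0.png",cv2.resize(f["image"][:,:,::-1],(800,600),interpolation=cv2.INTER_CUBIC)); cv2.imwrite(f"pics/{n}0_raw.png",f["image"][:,:,::-1])
    print(n,{k:v for k,v in f.items() if k!="image"})
o=arm.get_obs(); print(o, arm.tcp_to_grasp)
E
```

```text
top {'fov_y': 50.79999513970239, 'cx': 256.0591049160656, 'cy': 189.52768795394908, 'cam_to_world': array([[ 0.017143  ,  0.98067148, -0.1949091 ,  0.34079066],
       [-0.99983979,  0.01581001, -0.00839281,  0.02034787],
       [-0.00514908,  0.19502175,  0.9807854 ,  1.0049256 ],
       [ 0.        ,  0.        ,  0.        ,  1.        ]])}
side {'fov_y': 49.2228252252563, 'cx': 261.7271695529214, 'cy': 184.41974340220318, 'cam_to_world': array([[-0.98925624,  0.07844505, -0.12336312,  0.39164769],
       [-0.14452066, -0.65198781,  0.74432901,  0.75937513],
       [-0.02204232,  0.75416064,  0.65631994,  0.7044182 ],
       [ 0.        ,  0.        ,  0.        ,  1.        ]])}
{'clock': 0.1, 'q': array([ 1.15189235e+00,  2.45769932e-01,  1.55892871e+00,  2.52199697e-05,
        1.33868924e+00, -1.74095110e-01]), 'joint_vel': array([ 2.23129748e-03,  2.39012515e-04, -2.05334889e-03, -6.79617699e-05,
       -3.53376056e-04, -1.94489559e-04]), 'joint_efforts': array([-3.86666470e-04, -4.30671251e+01, -3.27127397e+01, -1.85868689e-04,
        2.90544398e-03, -1.83119141e-06]), 'position': array([0.15731391, 0.63014652, 0.2302544 ]), 'ee_rot': array([[-9.70182130e-01,  2.42375882e-01, -7.52646175e-04],
       [ 2.42376819e-01,  9.70180818e-01, -1.63001793e-03],
       [ 3.35125847e-04, -1.76383825e-03, -9.99998388e-01]]), 'force': array([0.3861228 , 0.29452576, 0.41899147]), 'moment': array([-0.02865118,  0.01198111, -0.0203375 ]), 'width': 0.085728805295774} 0.0187
```

View pics/top0.png

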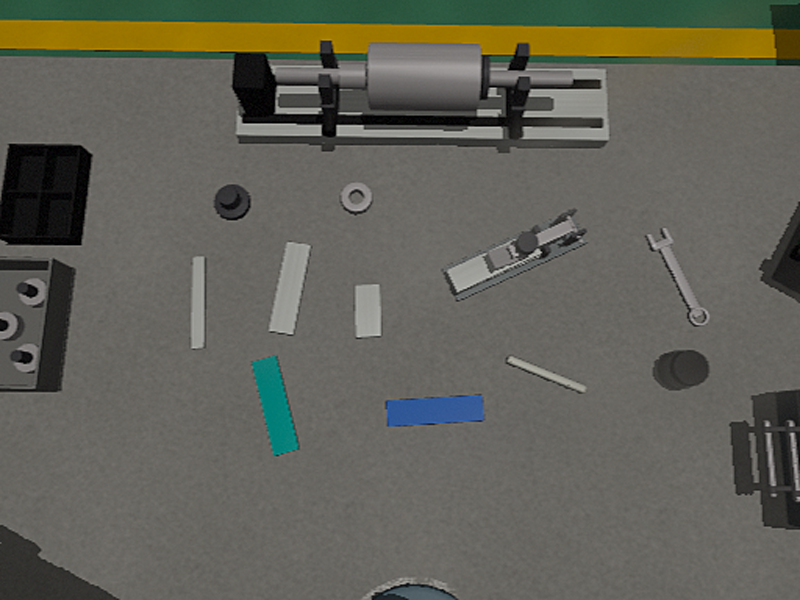

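View pics/side0.png

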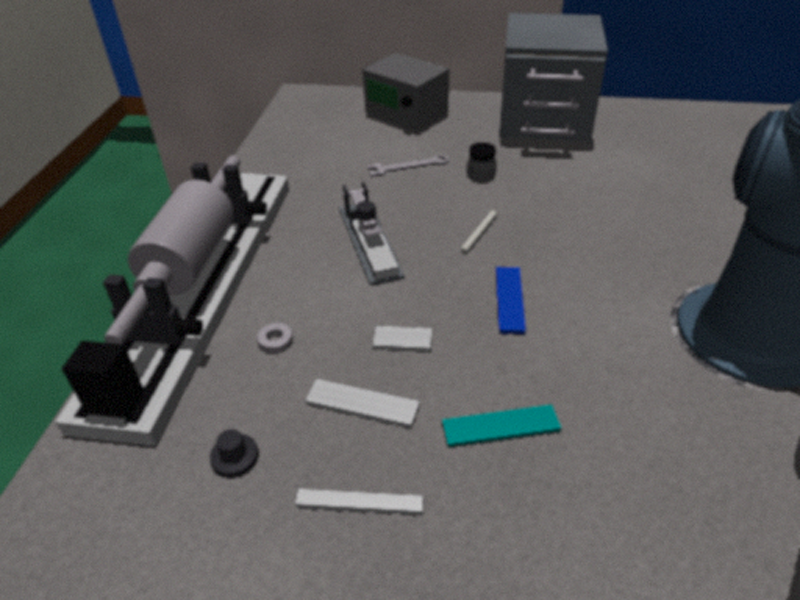

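The top view shows the wanted full-width plate at about (290,288), the narrow bar at (198,302), the short one at (368,311), and the rack from (447,285) to (585,225) with its open front at lower left. I'll enlarge the plate and rack next.

```bash
python3 - <<'E'
import cv2,numpy as np
t=cv2.imread("pics/top0_raw.png"); 
a=cv2.convertScaleAbs(cv2.resize(t[145:225,165:205],None,fx=7,fy=7,interpolation=cv2.INTER_CUBIC),alpha=1.1)   # 280x560
b=cv2.resize(t[125:200,278:380],None,fx=5,fy=5,interpolation=cv2.INTER_CUBIC) #510x375
c=np.zeros((560,795,3),np.uint8); c[:560,:280]=a; c[:375,285:795]=b; cv2.imwrite("pics/crop1.png",c)
s=cv2.imread("pics/side0_raw.png"); cv2.imwrite("pics/crop2.png",cv2.resize(s[110:185,205:265],None,fx=8,fy=8,interpolation=cv2.INTER_CUBIC))
E
```

```text
(no output)
```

View pics/crop1.png

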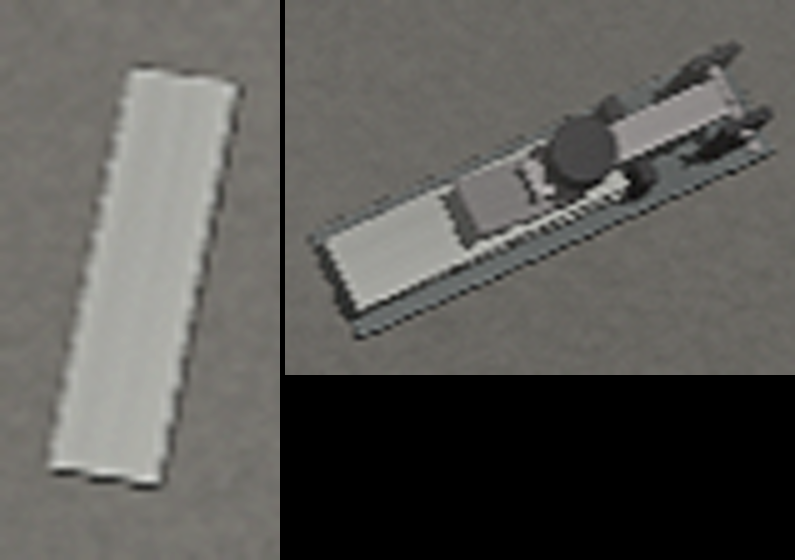

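View pics/crop2.png

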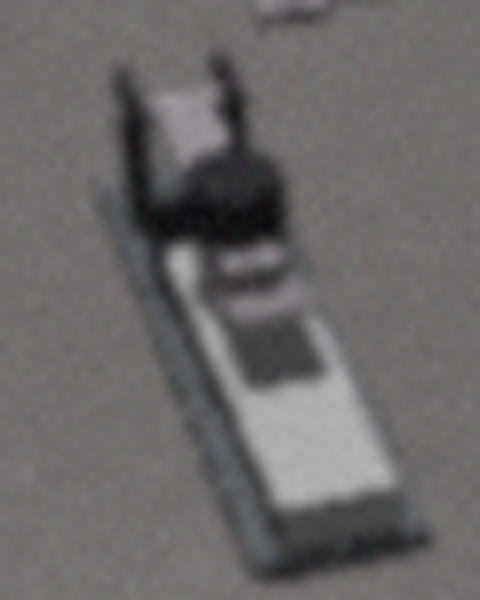

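The left crop shows the loose plate's corners at about (130,68), (240,90), (160,486) and (50,468). In the right crop the top plate's front corners are (328,242) and (358,308), and the rear base corner is near (775,152). In the side crop the plate's front corners are (275,508) and (398,482).

```bash
cat > h.py <<'E'
import numpy as np
from workcell import arm, imaging
from scipy.optimize import least_squares
def cam(f):
    return dict(M=f["cam_to_world"],cx=f["cx"],cy=f["cy"],f=192/np.tan(np.radians(f["fov_y"])/2))
def ray(c,u,v,z):
    d=c["M"][:3,:3]@np.array([(u-c["cx"])/c["f"],-(v-c["cy"])/c["f"],-1]); o=c["M"][:3,3]
    return (o+d*(z-o[2])/d[2])[:2]
def crop(p,k,ox,oy,sx=0): return ((p[0]-sx+.5)/k-.5+ox,(p[1]+.5)/k-.5+oy)
E
python3 - <<'E'
from h import *
T=cam(imaging.grab_frame("top"));S=cam(imaging.grab_frame("side"))
P=[ray(T,*crop(p,7,165,145),.010) for p in [(130,68),(240,90),(160,486),(50,468)]]
P=np.array(P);print("loose",P.round(4),"ctr",P.mean(0).round(4))
print("len",np.linalg.norm(P[0]-P[3]),np.linalg.norm(P[1]-P[2]),"wid",np.linalg.norm(P[0]-P[1]),np.linalg.norm(P[2]-P[3]))
d=(P[0]+P[1]-P[2]-P[3]);print("yaw",np.arctan2(d[1],d[0]))
# loose in side (800x600 pic)
print("side loose",[ray(S,*crop(p,800/512,0,0),.01).round(4) for p in [(318,381),(418,402),(414,424),(307,403)]])
def R(p,z): return ray(T,*crop(p,5,278,125,285),z)
def Q(p,z): return ray(S,*crop(p,8,205,110),z)
fl,fr,l2,r2=R((328,242),.028),R((358,308),.028),R((452,186),.028),R((628,180),.028)
sa,sb,sc,sd=Q((275,508),.028),Q((398,482),.028),Q((164,245),.028),Q((322,325),.028)
yaw=lambda a,b:np.arctan2(*(b-a)[::-1])
print("top fl fr",fl,fr,"w",np.linalg.norm(fl-fr),"yaws",yaw(fl,l2),yaw(fr,r2),"perp",yaw(fr,fl)-np.pi/2)
print("side",sa,sb,"w",np.linalg.norm(sa-sb),yaw(sa,sc),yaw(sb,sd),yaw(sa,sb)-np.pi/2)
bt=[R(p,z) for p,z in [((313,238),.008),((358,338),0),((775,152),.004)]]
print("base",bt,"yaw",yaw(bt[1],bt[2]),"w",np.linalg.norm(bt[0]-bt[1]))
print("arm strip yaw",yaw(R((615,122),.065),R((718,73),.065)),yaw(R((625,160),.065),R((740,107),.065)))
E
```

```text
loose [[0.6273 0.2167]
 [0.6196 0.1762]
 [0.4739 0.1981]
 [0.4797 0.2375]] ctr [0.5501 0.2071]
len 0.14910365179411958 0.1473946702469374 wid 0.04127716368965034 0.03982191634355724
yaw -0.14410002156251947
side loose [array([0.6202, 0.1817]), array([0.4768, 0.2009]), array([0.477 , 0.2377]), array([0.6253, 0.2216])]
top fl fr [ 0.5779672 -0.0453934] [ 0.54473583 -0.06027082] w 0.036409638350732354 yaws -1.1224748149104626 -1.1067443263503416 perp -1.1498635606725158
side [ 0.58271191 -0.04434829] [ 0.54591114 -0.06190662] w 0.04077489689832686 -1.127349576119671 -1.1197145707421865 -4.267213399813869
base [array([ 0.58478634, -0.03913419]), array([ 0.53507987, -0.06257715]), array([ 0.63487062, -0.27593895])] yaw -1.1333154329491892 w 0.05495730572171652
arm strip yaw -1.103081073373903 -1.1167078304525664
```

```bash
cat > fit.py <<'E'
from h import *
import cv2
from scipy.ndimage import map_coordinates
def proj(c,p):
    q=(np.asarray(p)-c["M"][:3,3])@c["M"][:3,:3]
    return np.stack([c["cx"]-c["f"]*q[...,0]/q[...,2], c["cy"]+c["f"]*q[...,1]/q[...,2]],-1)
def edges(img,c,pose,segs,z,L=.006):
    """signed offsets (m, outward) of strongest bright->dark step across each model edge"""
    x,y,a=pose; R=np.array([[np.cos(a),-np.sin(a)],[np.sin(a),np.cos(a)]])
    t=np.linspace(-L,L,49); out=[]
    for p0,p1,n in segs:
        for s in np.linspace(0.05,.95,25):
            m=np.array(p0)*(1-s)+np.array(p1)*s
            w=(m+t[:,None]*np.array(n))@R.T+[x,y]
            uv=proj(c,np.c_[w,np.full(len(w),z)])
            v=cv2.GaussianBlur(map_coordinates(img,[uv[:,1],uv[:,0]],order=1).reshape(-1,1),(1,9),1.5).ravel()
            g=-np.gradient(v); k=g.argmax()
            if 2<k<46 and g[k]>.6:
                w_=np.clip(g[k-6 if k>6 else 0:k+7],0,None); tt=t[k-6 if k>6 else 0:k+7]
                out.append((m,np.array(n),(w_*tt).sum()/w_.sum()))
    return out
def fit(img,c,pose,segs,z):
    pose=np.array(pose,float)
    for it in range(8):
        e=edges(img,c,pose,segs,z,.008 if it<3 else .005)
        A=np.array([[n[0],n[1],n[1]*m[0]-n[0]*m[1]] for m,n,_ in e]); b=np.array([d for *_,d in e])
        w=np.ones(len(b))
        for _ in range(5):
            s=np.linalg.lstsq(A*w[:,None],b*w,rcond=None)[0]; r=b-A@s; w=1/np.sqrt(1+(r/.0007)**2)
        ca,sa=np.cos(pose[2]),np.sin(pose[2])
        pose+= [ca*s[0]-sa*s[1],sa*s[0]+ca*s[1],s[2]]
    return pose,np.sqrt(np.median(r**2)),len(b)
E
python3 - <<'E'
from fit import *
full=[((-.075,.02),(.075,.02),(0,1)),((-.075,-.02),(.075,-.02),(0,-1)),((-.075,-.02),(-.075,.02),(-1,0)),((.075,-.02),(.075,.02),(1,0))]
rk=[((-.075,.02),(-.02,.02),(0,1)),((-.075,-.02),(.02,-.02),(0,-1)),((-.075,-.02),(-.075,.02),(-1,0))]
u=np.array([np.cos(-1.12),np.sin(-1.12)]); r0=np.array([.563,-.053])+.075*u
for n in("top","side"):
    f=imaging.grab_frame(n); c=cam(f); g=cv2.cvtColor(f["image"],cv2.COLOR_RGB2GRAY).astype(float)
    for nm,p,s,z in(("loose",(.55,.208,-.144),full,.01),("rack",(*r0,-1.12),rk,.028)):
        q,r,k=fit(g,c,p,s,z); print(n,nm,q.round(4),"res",round(r,5),k)
E
```

```text
top loose [ 0.5513  0.208  -0.1454] res 0.00046 100
top rack [ 0.5944 -0.1186 -1.1059] res 0.00033 75
side loose [ 0.5529  0.2079 -0.1436] res 0.00037 100
side rack [ 0.5953 -0.1198 -1.1355] res 0.00045 75
```

Both cameras agree: the loose plate is at (0.552, 0.208, yaw −0.145), and the rack at (0.595, −0.119, yaw about −1.12). Next I move above the grasp point.

Request:
apply_moves(steps="-4.35 -3.2 0 0 1;-4.35 -3.2 0 0 1;-4.35 -3.2 0 0 1;-4.35 -3.2 0 0 1;-4.35 -3.2 0 0 1;-4.35 -3.2 0 0 1;-4.35 -3.2 0 0 1;-4.35 -3.2 0 0 1")

```text
clock: 1.3
position: [0.434, 0.2965, 0.2315]
ee_rot: [[-0.97, 0.242, 0.001], [0.242, 0.97, 0.0], [-0.0, 0.0, -1.0]]
force: [0.9, 1.2, -0.5]
width: 0.0855
```

Request:
apply_moves(steps="-4.35 -3.2 0 0 1;-4.35 -3.2 0 0 1;0 0 5 -0.10 1;0 0 5 0 1;0 0 3 0 1;0 0 0 0 1;0 0 0 0 1")

```text
clock: 2.17
position: [0.5031, 0.215, 0.1029]
ee_rot: [[-0.99, 0.144, 0.002], [0.144, 0.99, 0.0], [-0.002, 0.001, -1.0]]
force: [0.6, -0.3, 0.5]
width: 0.0852
```

```bash
python3 - <<'E'
from h import *
o=arm.get_obs();R=o["ee_rot"];print(o["position"].round(4),np.arctan2(R[1,0],R[0,0]),R[:,2],o["clock"],o["force"],o["width"])
d=np.r_[.5025-o["position"][0],.2152-o["position"][1],.001-o["position"][2]];print("tool d cm",R.T@d*100)
E
```

```text
[0.5031 0.215  0.1029] 2.9968926641316207 [ 2.43776201e-03  4.72772840e-04 -9.99996917e-01] 2.175 [ 0.63993043 -0.31265278  0.47714056] 0.0852184434707687
tool d cm [8.54475569e-02 2.63806783e-04 1.01878041e+01]
```

Request:
apply_moves(steps="0 0 5 0 1;0 0 4 0 1;0 0 1.1 0 1;0 0 0 0 1;0 0 0 0 1")

```text
clock: 2.8
position: [0.504, 0.2152, 0.0026]
ee_rot: [[-0.99, 0.144, 0.004], [0.144, 0.99, 0.001], [-0.004, 0.001, -1.0]]
force: [0.6, -0.7, -0.5]
width: 0.0856
```

Request:
apply_moves(steps="0 0 0 0 0;0 0 0 0 0;0 0 0 0 0;0 0 0 0 0;0 0 0 0 0;0 0 0 0 0;0 0 0 0 0;0 0 0 0 0", grip_force=50)

```text
clock: 3.8
position: [0.5027, 0.2149, 0.0012]
ee_rot: [[-0.99, 0.144, 0.001], [0.144, 0.99, 0.0], [-0.001, 0.0, -1.0]]
force: [-1.2, -0.2, 6.0]
width: 0.0382
```

Request:
apply_moves(steps="0 0 -1 0 0;0 0 -4 0 0;0 0 -4 0 0;0 0 0 0 0")

```text
clock: 4.3
position: [0.5044, 0.2153, 0.0939]
ee_rot: [[-0.99, 0.144, 0.007], [0.144, 0.99, 0.001], [-0.007, 0.002, -1.0]]
force: [0.3, 1.2, -1.5]
width: 0.0382
```

Request:
apply_moves(steps="-1.4 -4.8 0 0 0;-1.4 -4.8 0 0 0;-1.4 -4.8 0 0 0;-1.3 -4.9 0 0 0;0 0 0 0.12 0;0 0 0 0.12 0;0 0 0 0.12 0;0 0 0 0.12 0")

```text
clock: 5.3
position: [0.5272, 0.016, 0.0886]
ee_rot: [[-0.809, 0.588, -0.003], [0.588, 0.809, 0.001], [0.003, -0.001, -1.0]]
force: [0.0, -0.3, -1.4]
width: 0.0382
```

Request:
apply_moves(steps="0 0 0 0.12 0;0 0 0 0.12 0;0 0 0 0.12 0;0 0 0 0.136 0;0 0 0 0 0;0 0 0 0 0;0 0 0 0 0")

```text
clock: 6.18
position: [0.5283, 0.0159, 0.09]
ee_rot: [[-0.436, 0.9, -0.001], [0.9, 0.436, 0.0], [0.0, -0.0, -1.0]]
force: [0.2, 0.3, -0.7]
width: 0.0381
```

```bash
python3 - <<'E'
from fit import *
o=arm.get_obs();R=o["ee_rot"];print(o["position"].round(4),np.arctan2(R[1,0],R[0,0])-np.pi,R[:,2],o["clock"],o["force"],o["width"])
ims=[]
for n in("top","side"):
    f=imaging.grab_frame(n); cv2.imwrite(f"pics/{n}1_raw.png",f["image"][:,:,::-1]); ims.append(f["image"][:,:,::-1])
a=cv2.resize(ims[0][90:230,240:390],(430,400),interpolation=cv2.INTER_CUBIC); b=cv2.resize(ims[1][60:230,180:320],(330,400),interpolation=cv2.INTER_CUBIC)
cv2.imwrite("pics/pre1.png",np.hstack([a,b]))
E
```

```text
[0.5283 0.0159 0.09  ] -1.1198454425230269 [-5.84910502e-04  1.19390659e-04 -9.99999822e-01] 6.175 [ 0.16968746  0.31537815 -0.7269734 ] 0.03807418747011112
```

View pics/pre1.png

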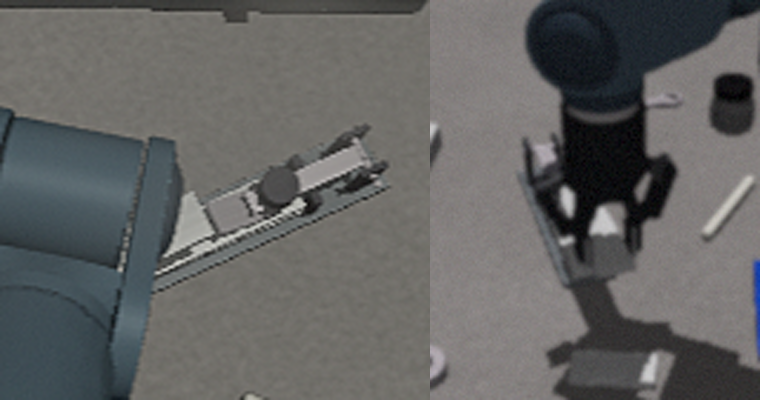

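The plate is held. The top view shows it behind the wrist and in line with the pile, and the arm's nose is clear. Next I lower it to just above pile height.

Request:
apply_moves(steps="0 0 4 0 0;0 0 1.5 0 0;0 0 0.4 0 0;0 0 0 0 0;0 0 0 0 0")

```text
clock: 6.9
position: [0.5296, 0.0157, 0.0325]
ee_rot: [[-0.435, 0.9, 0.002], [0.9, 0.435, -0.0], [-0.001, 0.002, -1.0]]
force: [0.3, 0.5, -1.3]
width: 0.0384
```

```bash
python3 - <<'E'
from fit import *
P=[]
for i in range(4):
    f=imaging.grab_frame("top" if i%2 else "side"); o=arm.get_obs(); P.append(o["position"])
    cv2.imwrite("pics/%s2_raw.png"%("top" if i%2 else "side"),f["image"][:,:,::-1])
P=np.array(P); print(P.round(4),P.mean(0),o["force"])
u=np.array([np.cos(-1.12),np.sin(-1.12)]);d=P.mean(0)[:2]-[.5948,-.1192]; print("rack x,y",d@u,d@[-u[1],u[0]])
a=cv2.imread("pics/top2_raw.png")[120:200,290:390]; b=cv2.imread("pics/side2_raw.png")[100:200,210:290]
cv2.imwrite("pics/pre2.png",np.hstack([cv2.resize(a,(400,320),interpolation=cv2.INTER_CUBIC),cv2.resize(b,(400,320)[::-1] if 0 else (256,320),interpolation=cv2.INTER_CUBIC)]))
E
```

```text
[[0.5295 0.0157 0.0324]
 [0.5293 0.0157 0.0322]
 [0.5292 0.0157 0.0321]
 [0.529  0.0158 0.0319]] [0.52925345 0.01572888 0.03215714] [ 0.02180782 -0.92486326 -1.64430052]
rack x,y -0.1500070238935976 -0.00021233987946260298
```

View pics/pre2.png

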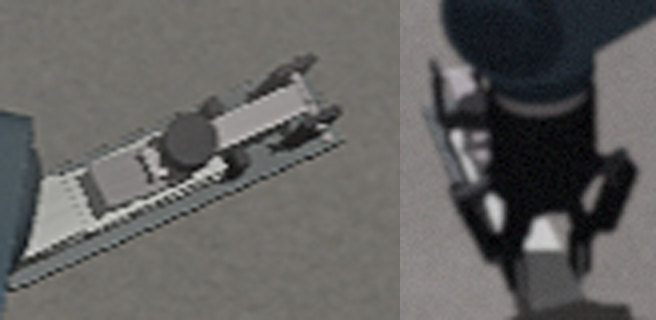

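The top view shows the leading edge just behind the nose, in line, and nothing is touching. Next I slide it in while watching force.

Request:
apply_moves(steps="-1 0 0.1 0 0;-1 0 0 0 0;-1 0 0 0 0;-1 0 0 0 0;0 0 0 0 0")

```text
clock: 7.72
position: [0.5465, -0.021, 0.0304]
ee_rot: [[-0.434, 0.901, 0.0], [0.901, 0.434, -0.0], [-0.0, 0.0, -1.0]]
force: [-0.1, -0.8, -0.7]
width: 0.0386
```

Request:
apply_moves(steps="-0.5 0 0 0 0;-0.5 0 0 0 0;-0.5 0 0 0 0;-0.5 0 0 0 0;-0.5 0 0 0 0;-0.5 0 0 0 0;0 0 0 0 0")

```text
clock: 8.6
position: [0.5598, -0.0483, 0.0306]
ee_rot: [[-0.435, 0.901, 0.002], [0.901, 0.435, -0.002], [-0.002, 0.001, -1.0]]
force: [-0.3, -1.7, -1.7]
width: 0.0384
```

Request:
apply_moves(steps="-0.5 0 0 0 0;-0.5 0 0 0 0;-0.5 0 0 0 0;-0.5 0 0 0 0;-0.5 0 0 0 0;-0.4 0 0 0 0;0 0 0 0 0;0 0 0 0 0")

```text
clock: 9.6
position: [0.572, -0.0739, 0.0305]
ee_rot: [[-0.435, 0.9, 0.001], [0.9, 0.435, -0.001], [-0.001, 0.0, -1.0]]
force: [-0.1, -0.8, -1.7]
width: 0.0382
```

```bash
python3 - <<'E'
from fit import *
for n in("top","side"): f=imaging.grab_frame(n); cv2.imwrite(f"pics/{n}3_raw.png",f["image"][:,:,::-1])
o=arm.get_obs(); P=o["position"]; print(P,o["force"],o["moment"])
u=np.array([np.cos(-1.12),np.sin(-1.12)]);d=P[:2]-[.5948,-.1192]; print("rack x,y",d@u,d@[-u[1],u[0]])
a=cv2.imread("pics/top3_raw.png")[120:200,290:390]; b=cv2.imread("pics/side3_raw.png")[100:200,210:290]
cv2.imwrite("pics/in3.png",np.hstack([cv2.resize(a,(440,352),interpolation=cv2.INTER_CUBIC),cv2.resize(b,(282,352),interpolation=cv2.INTER_CUBIC)]))
E
```

```text
[ 0.572002   -0.07369067  0.03055391] [-0.8014483 -1.1755004 -2.1794547] [-0.15469445 -0.03256345 -0.03835247]
rack x,y -0.05089565472195891 -0.000692877417994217
```

View pics/in3.png

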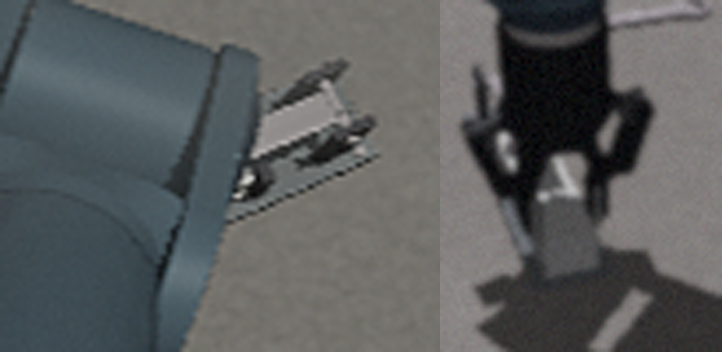

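The plate appears to be fully in, with its rear face flush with the pile in the side view. Next I lower it onto the pile, open and lift away.

Request:
apply_moves(steps="0 0 0.12 0 0;0 0 0 0 0;0 0 0 0 0.75;0 0 0 0 0.75;0 0 0 0 0.75;0 0 0 0 0.75")

```text
clock: 10.45
position: [0.5717, -0.0732, 0.0291]
ee_rot: [[-0.435, 0.9, 0.0], [0.9, 0.435, 0.0], [0.0, 0.0, -1.0]]
force: [-0.1, -0.5, -1.6]
width: 0.0642
```

Request:
apply_moves(steps="0 0 -2 0 0.75;0 0 -4 0 0.75;0 0 -6 0 0.75;5 0 -3 0 0.75;6 0 0 0 0.75;6 0 0 0 0.75;6 0 0 0 0.75;0 0 0 0 0.75")

```text
clock: 11.45
position: [0.4701, 0.1367, 0.1804]
ee_rot: [[-0.44, 0.898, 0.001], [0.898, 0.44, 0.0], [-0.0, 0.001, -1.0]]
force: [1.1, -0.1, -1.0]
width: 0.0644
```

Request:
apply_moves(steps="3 5 0 0 0.75;3 5 0 0 0.75;3 5 0 0 0.75;0 5 0 0 0.75;0 0 0 0 0.75")

```text
clock: 12.08
position: [0.6152, 0.3021, 0.179]
ee_rot: [[-0.435, 0.901, 0.001], [0.901, 0.435, 0.0], [-0.0, 0.001, -1.0]]
force: [-1.4, -0.9, -0.7]
width: 0.0643
```

```bash
python3 - <<'E'
from fit import *
rk=[((-.075,.02),(-.02,.02),(0,1)),((-.075,-.02),(.02,-.02),(0,-1)),((-.075,-.02),(-.075,.02),(-1,0))]
for n in("top","side"):
    f=imaging.grab_frame(n); c=cam(f); g=cv2.cvtColor(f["image"],cv2.COLOR_RGB2GRAY).astype(float); cv2.imwrite(f"pics/{n}4_raw.png",f["image"][:,:,::-1])
    q,r,k=fit(g,c,(.5948,-.1192,-1.12),rk,.038); print(n,q.round(4),r,k)
o=arm.get_obs(); print(o["position"],o["force"],o["width"],o["clock"])
a=cv2.imread("pics/top4_raw.png")[125:205,275:385]; b=cv2.imread("pics/side4_raw.png")[105:185,200:270]
cv2.imwrite("pics/fin4.png",np.hstack([cv2.resize(a,(485,352),interpolation=cv2.INTER_CUBIC),cv2.resize(b,(308,352),interpolation=cv2.INTER_CUBIC)]))
E
```

```text
top [ 0.5934 -0.1193 -1.0971] 0.00024881763620725027 75
side [ 0.5949 -0.1202 -1.1095] 0.0004558692685722181 75
[0.61301786 0.30109164 0.17938926] [ 0.42027686 -1.00139769  0.44027511] 0.06412040288019707 12.175
```

View pics/fin4.png

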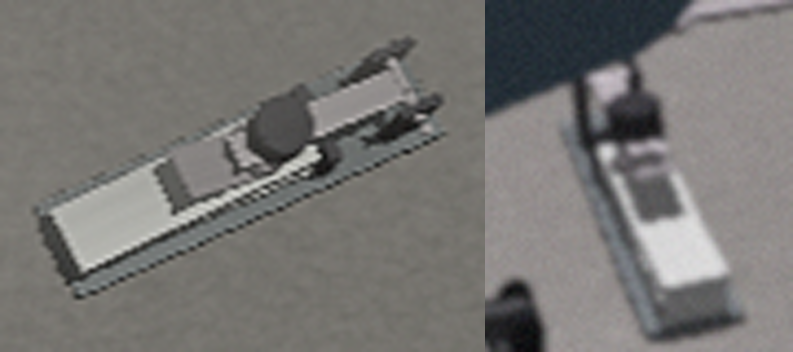

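In these frames the plate is on the pile under the arm and looks flush at the front. The fits put it within about 1 mm, with 0.01 to 0.025 rad of yaw against the earlier readings, so I'll compare before and after at higher zoom.

```bash
python3 - <<'E'
from fit import *
t=lambda i:cv2.resize(cv2.imread(f"pics/top{i}_raw.png")[132:197,281:346],(390,390),interpolation=cv2.INTER_CUBIC)
s=lambda i:cv2.resize(cv2.imread(f"pics/side{i}_raw.png")[133:185,215:267+13],(390,312),interpolation=cv2.INTER_CUBIC)[:208+104]
im=np.vstack([np.hstack([t(0),t(4)]),np.hstack([s(0),s(4)])[-210:]])
cv2.imwrite("pics/cmp.png",cv2.convertScaleAbs(im,alpha=1.3))
# line fits per edge, per camera, before/after, with base edges for reference
for n in("top","side"):
    c=cam(imaging.grab_frame(n))
    for i,z in((0,.028),(4,.038)):
        g=cv2.cvtColor(cv2.imread(f"pics/{n}{i}_raw.png"),cv2.COLOR_BGR2GRAY).astype(float)
        for nm,sg in(("L",((-.07,.02),(-.015,.02),(0,1))),("R",((-.07,-.02),(.03,-.02),(0,-1))),("F",((-.075,-.018),(-.075,.018),(-1,0)))):
            e=edges(g,c,(.5948,-.1192,-1.12),[sg],z); x=np.array([m[0] if nm!="F" else m[1] for m,_,_ in e]);d=np.array([k for *_,k in e])
            ok=abs(d-np.median(d))<.0015; p=np.polyfit(x[ok],d[ok],1); print(n,i,nm,"slope",p[0].round(4),"mean mm",(d[ok].mean()*1e3).round(2),ok.sum())
E
```

```text
top 0 L slope 0.0063 mean mm -0.96 25
top 0 R slope -0.0108 mean mm 0.12 25
top 0 F slope 0.012 mean mm 0.64 25
top 4 L slope 0.0123 mean mm -2.56 25
top 4 R slope -0.0197 mean mm 1.49 25
top 4 F slope 0.0208 mean mm 0.45 24
side 0 L slope 0.0043 mean mm 1.29 25
side 0 R slope 0.0053 mean mm -0.58 23
side 0 F slope -0.0054 mean mm -0.86 21
side 4 L slope 0.0462 mean mm -0.47 21
side 4 R slope -0.0049 mean mm 0.81 25
side 4 F slope 0.0049 mean mm -0.87 24
```

View pics/cmp.png

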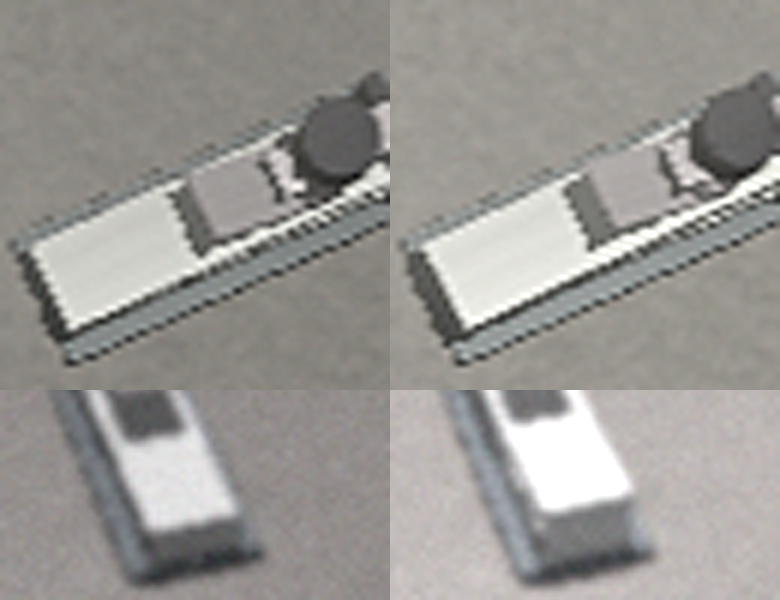

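Before and after, the front edges agree to 0.3 mm or better. The sideways offset is about 1 to 2 mm and the yaw difference about 0.01 rad, apart from one poorer side-view edge. The rack and the plates beneath look unmoved, so I'm handing in.

```bash
python3 -c "
from workcell import job; print(job.sign_off())"
```

```text
the job is handed in; nothing more can be done
None
```

I slid the 150 x 40 mm plate in along the pile under the weighted arm, let it go and backed the gripper well clear. I handed the job in at about 12 s on the robot clock.

**Position:** in the last pictures the plate lies on the pile with the arm on it. Its front edge matches the upper rack plate's earlier position to about 0.3 mm or better. It sits about 1 to 2 mm off to one side and is turned by about 0.01 rad.

**Forces:** readings during insertion and release stayed under about 3 N. The highest at any point was about 6 N, when the gripper closed on the plate.

**Disagreements and limits:**
- **Rack angle:** the two cameras differed by about 0.03 rad, so I inserted at the mean.
- **Left edge, side view:** this noisy fit suggested about 0.04 rad of turn, and the whole-plate fit from that camera about 0.026 rad. The other edges did not show that much, so I did not correct the position.
- **Not measured:** I judged by eye that the plates underneath had not moved and that the arm was resting on the new plate.

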